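# Set the porcelain out on its saucers

## Task

Lay up the tea things: set each of the three white porcelain cups upright in the middle of the saucer of its own size (smallest cup on smallest saucer, middle on middle, largest on largest), and the square white sugar pot in the middle of the square dish. Put them down gently, without dropping or tipping the porcelain, and leave the green glass tumbler and the wooden beaker standing where they are.

Things in the scene. Friction and masses are not known exactly. Their poses are not given: they have to be found in the camera images.
- small_cup: the smallest of the three white porcelain cups: open round cup without a handle, 44 mm outside diameter with straight upright sides from 12 mm up to the rim, foot 34 mm across, 50 mm tall, wall 4 mm, about 90 g. Stands loose and upright on the bench (z = 0). Origin: centre of its underside, z up along its axis
- middle_cup: the middle-sized of the three white porcelain cups: open round cup without a handle, 54 mm outside diameter with straight upright sides from 12 mm up to the rim, foot 44 mm across, 66 mm tall, wall 4 mm, about 150 g. Stands loose and upright on the bench (z = 0). Origin: centre of its underside, z up along its axis
- large_cup: the largest of the three white porcelain cups: open round cup without a handle, 66 mm outside diameter with straight upright sides from 12 mm up to the rim, foot 56 mm across, 84 mm tall, wall 4 mm, about 250 g. Stands loose and upright on the bench (z = 0). Origin: centre of its underside, z up along its axis
- sugar_pot: white porcelain sugar pot: closed square box, 50 mm by 50 mm (sides along its own x and y), with a fixed 54 mm square lid edge from 56 to 62 mm above its underside and a round knob of 16 mm diameter on top, 74 mm tall in all; about 200 g, stands loose and upright on the bench, turned by up to about 0.6 rad. Origin: centre of its underside, z up
- small_saucer: the smallest saucer: white porcelain saucer, round, 88 mm across at the rim, 12 mm high; its flat inner floor is about 60 mm across and lies 5 mm above its underside. The place of the smallest cup; it does not shift. Origin: centre of its underside, on the bench
- middle_saucer: the middle-sized saucer: white porcelain saucer, round, 110 mm across at the rim, 14 mm high; its flat inner floor is about 72 mm across and lies 5 mm above its underside. The place of the middle-sized cup; it does not shift. Origin: centre of its underside, on the bench
- large_saucer: the largest saucer: white porcelain saucer, round, 134 mm across at the rim, 16 mm high; its flat inner floor is about 88 mm across and lies 5 mm above its underside. The place of the largest cup; it does not shift. Origin: centre of its underside, on the bench
- square_dish: white porcelain square dish, 110 mm by 110 mm (sides along its own x and y), rim 5 mm thick and 12 mm high, flat inner floor 100 mm square 5 mm above its underside. The place of the sugar pot; it does not shift. Origin: centre of its underside, on the bench
- glass_tumbler: green glass tumbler, to be left alone: open round cup without a handle, 60 mm outside diameter with straight upright sides from 12 mm up to the rim, foot 50 mm across, 95 mm tall, wall 4 mm. Stands loose and upright on the bench (z = 0). Origin: centre of its underside, z up along its axis
- wooden_beaker: light wooden beaker, to be left alone: open round cup without a handle, 56 mm outside diameter with straight upright sides from 12 mm up to the rim, foot 46 mm across, 62 mm tall, wall 4 mm. Stands loose and upright on the bench (z = 0). Origin: centre of its underside, z up along its axis
Mind the look-alikes: they are no part of the job. What is shaped like the large_cup but orange is not meant.

How it is judged:
At the end, for the whole second after the job is handed in: Each cup stands upright (within 4.5 degrees), released and at rest on the floor of the saucer of its own size, its axis within 12 mm of the saucer's centre, and the sugar pot likewise in the square dish; the glass tumbler and the wooden beaker stand upright within 20 mm of where they began (horizontal distance between small_cup and small_saucer below 0.012 m and z of small_cup in the frame of small_saucer between 0.002 and 0.008 m and angle between each of small_cup, middle_cup, large_cup, sugar_pot, glass_tumbler, wooden_beaker's own z axis and vertical below 0.08 rad and linear speed of each of small_cup, middle_cup, large_cup, sugar_pot below 0.01 m/s and angular speed of each of small_cup, middle_cup, large_cup, sugar_pot below 0.1 rad/s and horizontal distance between middle_cup and middle_saucer below 0.012 m and z of middle_cup in the frame of middle_saucer between 0.002 and 0.008 m and horizontal distance between large_cup and large_saucer below 0.012 m and z of large_cup in the frame of large_saucer between 0.002 and 0.008 m and horizontal distance between sugar_pot and square_dish below 0.012 m and z of sugar_pot in the frame of square_dish between 0.002 and 0.008 m and distance of each of glass_tumbler, wooden_beaker from where it was at the start of the episode below 0.02 m); the robot touches nothing.
It fails at once if a porcelain cup or the sugar pot is tipped (more than 35 degrees) (angle between any of small_cup, middle_cup, large_cup, sugar_pot's own z axis and vertical above 0.61 rad).
It fails at once if a porcelain cup or the sugar pot is let fall or knocked flying: it moves faster than 0.5 m/s (a drop of about 13 mm) while the fingers do not hold it ((linear speed of small_cup above 0.5 m/s and contact force between small_cup and the fingers below 0.1 N) or (linear speed of middle_cup above 0.5 m/s and contact force between middle_cup and the fingers below 0.1 N) or (linear speed of large_cup above 0.5 m/s and contact force between large_cup and the fingers below 0.1 N) or (linear speed of sugar_pot above 0.5 m/s and contact force between sugar_pot and the fingers below 0.1 N)).
It fails at once if the glass tumbler or the wooden beaker is moved by more than 20 mm (distance of any of glass_tumbler, wooden_beaker from where it was at the start of the episode above 0.02 m).
It also fails if it takes over 106 s, if anything falls off the work surface, if the arm or the gripper's body presses on something with over 40 N, if the wrist force passes 120 N, or if a joint passes its speed limit or range.

## Robot

A 6-joint arm with a two-finger parallel gripper is mounted at the origin on the work surface. World frame = base frame: x ahead of the robot, y to its left, z up, the work surface at z = 0. Lengths are in m, angles in rad, forces in N, time in s.
With the tool pointing down it reaches from about 0.325 to 0.85 m from the base axis. Payload 15.5 kg.
Tool frame: the origin (TCP) lies at the very end of the fingers, on their centre line; the grasp point (between the pads) lies 19 mm behind it (env.grasp_offset is the distance from the TCP to the grasp point, in m); z points along the fingers, y is the line along which they close (so a half turn about z gives the same grasp; the last joint's range is limited). The gripper opens to 91 mm and grips with 3 to 60 N. Pads are 32 mm wide; open, the fingers measure 118 mm over their backs; the gripper's body (76 mm by 178 mm) begins 60 mm behind the grasp point.
Start: joints at [1.125, 0.494, 1.345, -0, 1.302, -0.096], TCP at [0.215, 0.587, 0.214] pointing down, gripper open.
Joint ranges: [-2.91, 2.91], [-0.82, 2.16], [0.22, 2.67], [-1.22, 4.37], [0.12, 2.79], [-3.08, 3.08]. Speed limits (rad/s): [1.89, 1.89, 2.57, 3.01, 3.01, 3.01].

## Interface

Orientations are given as [roll, pitch, yaw] about the fixed x, y, z axes, in that order (R = Rz(yaw) Ry(pitch) Rx(roll)).
In Python, from bench import env gives the robot as it stands.
- The arm moves only by the tool carry_out, never from a script. Its arguments are lists of equal length, an entry for each row: "translation": the shift along the tool's x, y, z in mm, a list of three; "roll": the turn about the tool's z in rad. In form: {"translation": [[dx, dy, dz], ...], "roll": [roll, ...]}. A call has 1 to 12 rows; each row is the pose to reach, as a shift and turn from the pose commanded when the call began, along the tool's axes at that moment; what a row does not reach only later rows make up. A row lasts 1/8 s, in which the tool goes at most 62.5 mm and 10.7 degrees, less where a joint would pass 70% of its speed; a pose out of reach is approached as far as the arm can. A call with a gripper value outside its range is refused whole. "claw" is the opening, from 0 (shut) to 1 (fully open), set as the call begins (left out, the last holds). The fingers move at their own pace and stop on an object; "squeeze" is the grip in N (left out, the last holds). Time passes only in rows, so rows that repeat a pose let the fingers close. It gives the time, the measured TCP pose, the force, the opening and the grip force at its end, in the units of the state.
- env.get_obs(): the state, without advancing time (a new reading comes with each control period).
- env.read_camera(name): name is "scene" or "top" or "wrist"; returns the picture (480x640x3 uint8, red, green, blue); there is no depth.
- env.camera_params(name): a dict with "intrinsics" (3x3 intrinsics, pixels), "view" (4x4, takes a point from world to camera coordinates); the wrist camera has in their place "hand_eye" (4x4, takes a point from camera to tool coordinates, whose origin is the TCP and whose axes are the flange's). Camera axes: x right, y up, looking along -z (the intrinsics and any distortion apply to the point x, -y, -z); pixel columns grow to the right and rows downward; lengths in m; the calibration is good to about 2 mm. A picture is of the moment at which its call begins: read the wrist's pose just before it. camera_params takes no time and is no camera call.
- env.job_done(): hands the job in; it is judged then, once.
The state is a dict: "time": time; "joints": joint angles; "qvel": joint speeds; "effort": joint torques, N m; "ee_pos": TCP position; "eef_rot": TCP orientation; "wrist_force": force on the tool from outside, world axes, zero at the start; "wrist_torque": the same for the moment, N m; "grip_width": finger opening in m; "finger_force": force on a finger pad.
Only numpy, scipy, OpenCV 4.12 (cv2) and the standard library are available. Lean on these libraries where they do the work, as an engineer would, in place of code of your own. Each camera call takes 0.05 s, during which the arm holds its last target. There are 200 camera calls.

## Working session

There is one attempt and no reset: what is moved stays moved. The work goes in short steps, Python scripts to look and compute and a tool call to move; the robot and the scene stay as the last step left them, time stands still between calls to the robot, and variables do not carry over. Pictures are saved under pics/ and viewed, at most 14 in all, crops included, and the job is handed in when it is done.

Besides the shell and the picture viewer there is one more tool, called after "Emit:" as name(argument=value, ...), one argument or row to a line, values as JSON. carry_out: Moves the arm, as the interface text tells. Its arguments: {"type":"object","properties":{"translation":{"type":"array","items":{"type":"array","items":{"type":"number"}}},"roll":{"type":"array","items":{"type":"number"}},"claw":{"type":"number"},"squeeze":{"type":"number"}},"required":["translation","roll"]}

```bash
mkdir -p pics; python3 - <<'E'
from bench import env
import cv2,numpy as np
for n in("scene","top"):
    im=env.read_camera(n); cv2.imwrite(f"pics/{n}0.png",im[:,:,::-1])
    p=env.camera_params(n); print(n,{k:np.round(v,4).tolist() if not isinstance(v,str) else v for k,v in p.items()})
print(env.camera_params("wrist")); o=env.get_obs(); print(o, env.grasp_offset)
E
```

```text
scene {'intrinsics': [[476.5024, 0.0, 314.1833], [0.0, 476.5024, 245.1527], [0.0, 0.0, 1.0]], 'view': [[-0.6716, 0.7408, 0.0154, 0.3843], [-0.4831, -0.4535, 0.749, 0.2551], [0.5618, 0.4955, 0.6624, -1.4681], [0.0, 0.0, 0.0, 1.0]]}
top {'intrinsics': [[458.6624, 0.0, 326.0728], [0.0, 458.6624, 231.7232], [0.0, 0.0, 1.0]], 'view': [[0.0092, -0.9999, -0.0144, 0.0124], [0.992, 0.0073, 0.1258, -0.609], [-0.1257, -0.0154, 0.992, -0.9405], [0.0, 0.0, 0.0, 1.0]]}
{'intrinsics': array([[423.61559613,   0.        , 312.32733334],
       [  0.        , 423.61559613, 234.31329641],
       [  0.        ,   0.        ,   1.        ]]), 'hand_eye': array([[ 2.59862140e-04,  9.64628011e-01,  2.63614743e-01,
         7.44767263e-02],
       [ 9.99999495e-01,  5.14279596e-06, -1.00458302e-03,
        -3.14800019e-04],
       [-9.70404635e-04,  2.63614871e-01, -9.64627523e-01,
        -1.71423039e-01],
       [ 0.00000000e+00,  0.00000000e+00,  0.00000000e+00,
         1.00000000e+00]])}
{'time': 0.1, 'joints': array([ 1.12449458e+00,  4.94117429e-01,  1.34606283e+00, -1.57615379e-06,
        1.30252045e+00, -9.55001289e-02]), 'qvel': array([ 0.00120454, -0.00133752, -0.00132262, -0.00017048, -0.001062  ,
       -0.00028355]), 'effort': array([ 1.10529429e-03, -8.80239916e+01, -3.82540834e+01,  7.04995310e-02,
        4.84174036e-02, -7.59970067e-05]), 'ee_pos': array([0.21462893, 0.58662265, 0.2134023 ]), 'eef_rot': array([-3.14048951e+00, -1.04145842e-04,  2.79079140e+00]), 'wrist_force': array([-0.22423077,  0.48637973, -0.49990527]), 'wrist_torque': array([-0.00941566, -0.04827049,  0.02937557]), 'finger_force': 0.0, 'grip_width': 0.09088840548785024} 0.0188
```

View pics/top0.png

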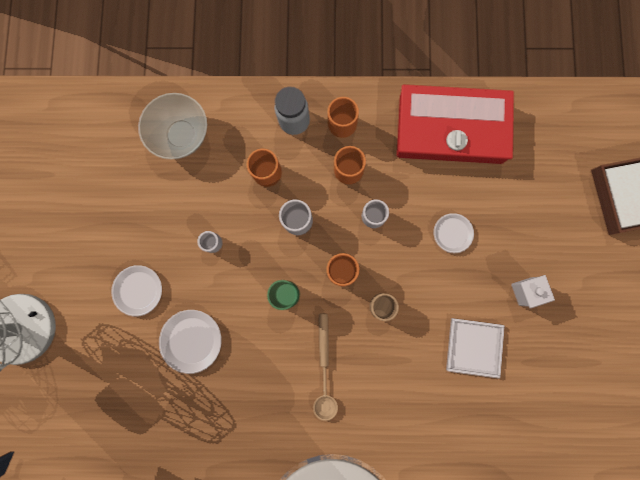

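View pics/scene0.png

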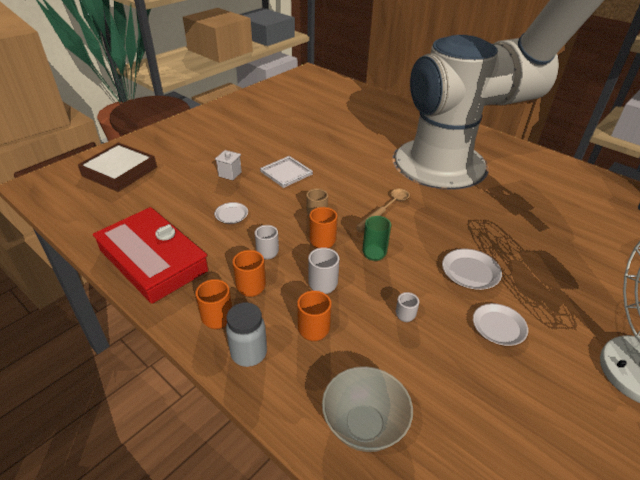

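Top view: the small cup is at (208,241), middle cup (375,213), large cup (296,216) and pot (533,292). The saucers are at S(454,233), M(137,290) and L(190,341), and the dish is at (476,348). The tumbler is at (284,294), the beaker at (385,306), and a fan stands at the left near the M and L saucers.

```bash
cat > h.py <<'E'
import cv2,numpy as np
from scipy.optimize import least_squares
from scipy.spatial.transform import Rotation as Ro
def ray(env,name,uv,z,obs=None):
    "pixels -> world points on plane z; returns points, camera centre"
    p=env.camera_params(name);K=p["intrinsics"]
    if name=="wrist":
        T=np.eye(4);T[:3,:3]=Ro.from_euler("xyz",obs["eef_rot"]).as_matrix();T[:3,3]=obs["ee_pos"];M=T@p["hand_eye"]
    else: M=np.linalg.inv(p["view"])
    uv=np.atleast_2d(uv).astype(float)
    d=np.c_[(uv[:,0]-K[0,2])/K[0,0],-(uv[:,1]-K[1,2])/K[1,1],-np.ones(len(uv))]@M[:3,:3].T
    c=M[:3,3];return c+d*((z-c[2])/d[:,2])[:,None],c
def white(im,x,y,hw,smax=75,vmin=60):
    "contour of the low-saturation blob nearest the ROI centre"
    hsv=cv2.cvtColor(im,cv2.COLOR_RGB2HSV);m=((hsv[...,1]<smax)&(hsv[...,2]>vmin)).astype(np.uint8)
    k=np.zeros_like(m);k[max(0,y-hw):y+hw,max(0,x-hw):x+hw]=1;m=cv2.morphologyEx(m*k,cv2.MORPH_CLOSE,np.ones((5,5)))
    cs=cv2.findContours(m,cv2.RETR_EXTERNAL,cv2.CHAIN_APPROX_NONE)[0]
    return max(cs,key=cv2.contourArea)[:,0]
def circ(P,c,r):
    "circle of known radius on the half away from the camera foot"
    P=P[:,:2];g=P.mean(0)
    for _ in range(5):
        u=(g-c[:2])/np.linalg.norm(g-c[:2]);Q=P[(P-g)@u>-0.1*r]
        s=least_squares(lambda q:np.hypot(*(Q-q).T)-r,g,loss="soft_l1",f_scale=.001);g=s.x
    return g,np.sqrt(np.mean((np.hypot(*(Q-g).T)-r)**2))
E
python3 - <<'E'
from bench import env
from h import *
im=cv2.imread("pics/top0.png")[:,:,::-1].copy();o=im.copy()
print("cam",ray(env,"top",[0,0],0)[1])
for n,x,y,hw,z,r in [("sc",208,243,22,.05,.022),("mc",375,214,26,.066,.027),("lc",296,217,30,.084,.033),("ss",454,233,28,.012,.044),("ms",137,290,34,.014,.055),("ls",190,341,40,.016,.067)]:
    C=white(im,x,y,hw);P,c=ray(env,"top",C,z);g,e=circ(P,c,r)
    print(n,np.round(g,4),"rms mm",round(e*1e3,2));cv2.drawContours(o,[C],-1,(255,0,0),1)
for n,x,y,hw,z in[("pot",533,292,28,.062),("dish",476,348,36,.012)]:
    C=white(im,x,y,hw);P,c=ray(env,"top",C,z);R=cv2.minAreaRect((P[:,:2]*1e3).astype(np.float32));print(n,R);cv2.drawContours(o,[C],-1,(255,0,0),1)
for n,uv,z in [("tumbler",(284,292),.095),("beaker",(385,306),.062),("or1",(343,268),.084),("or2",(350,162),.084),("or3",(265,164),.084),("fan",(20,330),.02)]: print(n,np.round(ray(env,"top",uv,z)[0][0,:2],3))
cv2.imwrite("pics/ov.png",cv2.resize(o[180:400,90:580],None,fx=1.6,fy=1.6)[:,:,::-1])
E
```

```text
cam [0.48578674 0.0024184  1.00968146]
sc [0.5859 0.2672] rms mm 0.8
mc [ 0.6474 -0.0853] rms mm 0.67
lc [0.6367 0.0812] rms mm 0.65
ss [ 0.6116 -0.259 ] rms mm 0.69
ms [0.4814 0.4269] rms mm 0.82
ls [0.3757 0.3049] rms mm 0.77
pot ((485.930908203125, -404.2149963378906), (58.41716003417969, 73.49957275390625), 17.968639373779297)
dish ((367.4927673339844, -299.5047912597656), (113.91349792480469, 111.38180541992188), 83.03349304199219)
tumbler [0.481 0.099]
beaker [ 0.454 -0.104]
or1 [ 0.53  -0.018]
or2 [ 0.749 -0.031]
or3 [0.744 0.145]
fan [0.395 0.67 ]
```

View pics/ov.png

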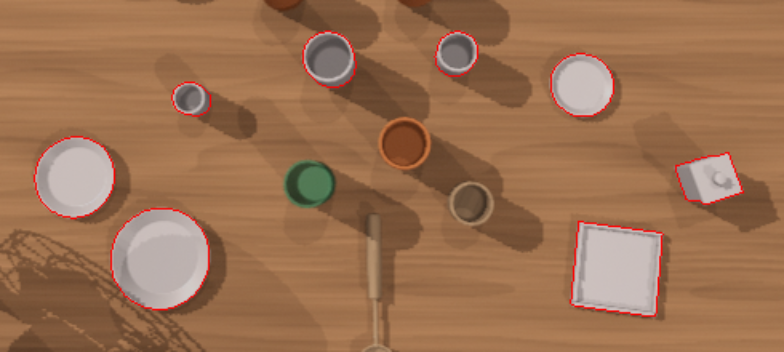

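The contours fit well (rms below 1 mm). I'll move above the large cup next.

Emit:
carry_out(
  translation=[
    [-30, -17, 0],
    [-80, -46, 0],
    [-130, -75, 0],
    [-185, -107, 0],
    [-240, -139, 0],
    [-295, -171, 0],
    [-350, -203, 0],
    [-405, -235, 0],
    [-460, -266, 0],
    [-510, -295, 0],
    [-550, -318, 0],
    [-570, -330, 0],
  ],
  roll=[0, 0, 0, 0, 0, 0, 0, 0, 0, 0, 0, 0],
  claw=1,
  squeeze=20,
)

```text
time: 1.6
ee_pos: [0.6377, 0.079, 0.2134]
eef_rot: [-3.141, -0.0, 2.789]
wrist_force: [0.2, 0.7, -0.3]
grip_width: 0.091
finger_force: 0.0
```

```bash
cat >> h.py <<'E'
def go(env,xy,z,yaw=None):
    o=env.get_obs();w=o["eef_rot"][2];d=np.array([*xy,z])-o["ee_pos"];c,s=np.cos(w),np.sin(w)
    r=0 if yaw is None else ((w-yaw+np.pi/2)%np.pi)-np.pi/2
    print("t",round(o["time"],2),"pos",np.round(o["ee_pos"],4),"rpy",np.round(o["eef_rot"],3),"-> mm",np.round(1e3*np.array([d[0]*c+d[1]*s,d[0]*s-d[1]*c,-d[2]]),1),"roll",round(r,3))
def wpic(env,name):
    o=env.get_obs();im=env.read_camera("wrist");cv2.imwrite(f"pics/{name}.png",im[:,:,::-1]);return o,im
def wcup(env,name,guess,z,r,smax=75):
    "centre of a round rim seen by the wrist camera"
    o,im=wpic(env,name);p=env.camera_params("wrist");K=p["intrinsics"]
    T=np.eye(4);T[:3,:3]=Ro.from_euler("xyz",o["eef_rot"]).as_matrix();T[:3,3]=o["ee_pos"]
    q=np.linalg.inv(T@p["hand_eye"])@[*guess,z,1];u=np.array([K[0,2]+K[0,0]*q[0]/-q[2],K[1,2]-K[1,1]*q[1]/-q[2]]);hw=int(1.5*r*K[0,0]/-q[2])
    C=white(im,*u.astype(int),hw,smax);P,c=ray(env,"wrist",C,z,o);g,e=circ(P,c,r)
    print(name,"px",u.astype(int),hw,"centre",np.round(g,4),"rms mm",round(e*1e3,2));return g
E
python3 - <<'E'
from bench import env
from h import *
g=wcup(env,"w1",(.6367,.0812),.084,.033); go(env,g,.04)
E
```

```text
w1 px [314 221] 67 centre [0.6368 0.0824] rms mm 0.37
t 1.65 pos [0.6388 0.0778 0.2134] rpy [-3.141  0.     2.789] -> mm [  3.4   3.6 173.4] roll 0
```

View pics/w1.png

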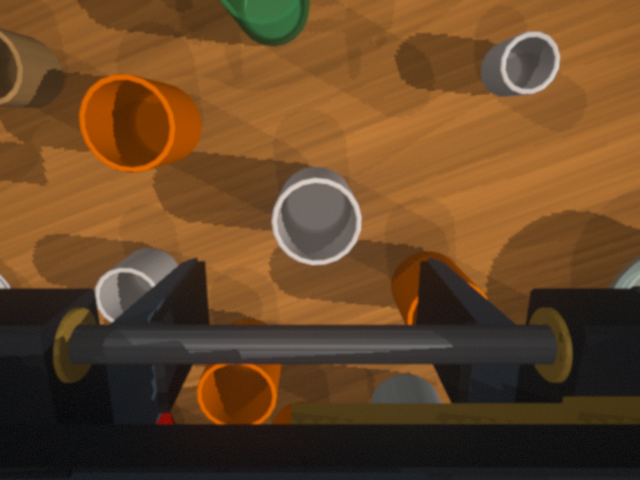

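The wrist view shows the white large cup's rim centred at (316,220), clear between the fingers, and it agrees with the top view to about 1 mm. I'll descend and grip.

Emit:
carry_out(
  translation=[
    [3, 4, 20],
    [3, 4, 60],
    [3, 4, 100],
    [3, 4, 135],
    [3, 4, 160],
    [3, 4, 172],
    [3, 4, 172],
  ],
  roll=[0, 0, 0, 0, 0, 0, 0],
)

```text
time: 2.52
ee_pos: [0.6347, 0.0864, 0.0417]
eef_rot: [-3.141, -0.001, 2.791]
wrist_force: [0.2, -0.1, -0.6]
grip_width: 0.0909
finger_force: 0.0
```

Emit:
carry_out(
  translation=[
    [0, 0, 0],
    [0, 0, 0],
    [0, 0, 0],
    [0, 0, 0],
    [0, 0, 0],
    [0, 0, 0],
  ],
  roll=[0, 0, 0, 0, 0, 0],
  claw=0,
)

```text
time: 3.28
ee_pos: [0.6356, 0.0858, 0.0426]
eef_rot: [3.141, 0.001, 2.791]
wrist_force: [-1.4, -2.0, 6.7]
grip_width: 0.0645
finger_force: 20.0
```

Emit:
carry_out(
  translation=[
    [0, 0, -5],
    [0, 0, -25],
    [0, 0, -55],
    [0, 0, -90],
    [0, 0, -120],
    [0, 0, -130],
    [0, 0, -130],
  ],
  roll=[0, 0, 0, 0, 0, 0, 0],
)

```text
time: 4.15
ee_pos: [0.6352, 0.086, 0.1718]
eef_rot: [3.141, 0.0, 2.791]
wrist_force: [0.0, 0.4, -3.5]
grip_width: 0.0645
finger_force: 20.0
```

```bash
python3 - <<'E'
from bench import env
from h import *
go(env,(.3757,.3049),.17); o=env.get_obs();print(o["grip_width"],o["finger_force"]);wpic(env,"w2")
E
```

```text
t 4.15 pos [0.6352 0.086  0.1718] rpy [3.141 0.    2.791] -> mm [318.9 116.4   1.8] roll 0
0.06447935214622716 19.99916343949735
```

Emit:
carry_out(
  translation=[
    [15, 5, 0],
    [45, 16, 0],
    [85, 31, 0],
    [125, 45, 0],
    [165, 60, 0],
    [205, 74, 0],
    [245, 88, 0],
    [280, 101, 0],
    [305, 110, 0],
    [318, 115, 0],
    [322, 116, 0],
    [322, 116, 0],
  ],
  roll=[0, 0, 0, 0, 0, 0, 0, 0, 0, 0, 0, 0],
)

```text
time: 5.7
ee_pos: [0.3729, 0.3053, 0.1718]
eef_rot: [-3.141, 0.0, 2.791]
wrist_force: [1.1, 0.2, -2.8]
grip_width: 0.0643
finger_force: 20.0
```

```bash
python3 - <<'E'
from bench import env
from h import *
o=env.get_obs();print(o["wrist_force"]);wpic(env,"w3");go(env,(.3757-.0027,.3049+.001),.0485)
E
```

```text
[ 1.1069193   0.19812809 -2.79157987]
t 5.75 pos [0.3732 0.3052 0.1718] rpy [-3.141  0.     2.79 ] -> mm [  0.4   0.6 123.3] roll 0
```

View pics/w3.png

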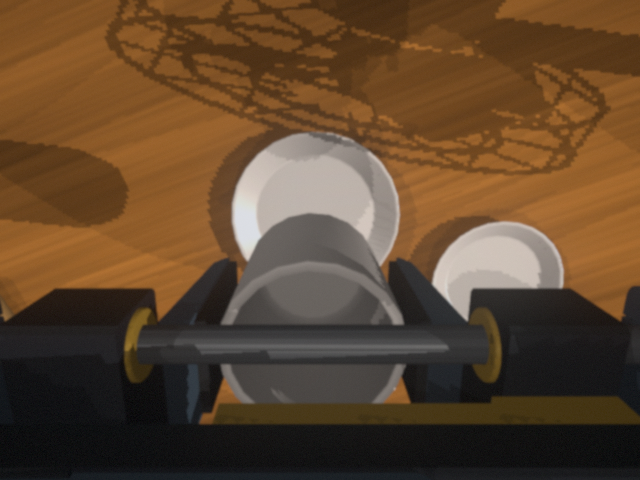

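The cup is held upright at (313,330) and lined up with the large saucer at (316,210). I'll lower it.

Emit:
carry_out(
  translation=[
    [0, 1, 15],
    [0, 1, 45],
    [0, 1, 75],
    [0, 1, 100],
    [0, 1, 114],
    [0, 1, 119],
    [0, 1, 121],
    [0, 1, 122],
    [0, 1, 123],
    [0, 1, 123],
  ],
  roll=[0, 0, 0, 0, 0, 0, 0, 0, 0, 0],
)

```text
time: 7.0
ee_pos: [0.3731, 0.3066, 0.0491]
eef_rot: [3.141, 0.0, 2.791]
wrist_force: [-1.1, -0.1, -3.6]
grip_width: 0.0645
finger_force: 20.0
```

```bash
python3 - <<'E'
from bench import env
from h import *
o=env.get_obs();print(o["wrist_force"],o["ee_pos"])
E
```

```text
[-1.10022567 -0.05919711 -3.58525892] [0.37313159 0.30656525 0.04913979]
```

Emit:
carry_out(
  translation=[
    [0, 0, 0.5],
    [0, 0, 1],
    [0, 0, 1.5],
    [0, 0, 2],
    [0, 0, 2],
  ],
  roll=[0, 0, 0, 0, 0],
)

```text
time: 7.62
ee_pos: [0.373, 0.3065, 0.0475]
eef_rot: [3.141, 0.0, 2.791]
wrist_force: [-2.8, -1.8, 16.7]
grip_width: 0.064
finger_force: 20.0
```

Emit:
carry_out(
  translation=[
    [0, 0, 0],
    [0, 0, 0],
    [0, 0, 0],
    [0, 0, 0],
    [0, 0, 0],
    [0, 0, -20],
    [0, 0, -60],
    [0, 0, -110],
    [0, 0, -150],
    [0, 0, -165],
    [0, 0, -165],
  ],
  roll=[0, 0, 0, 0, 0, 0, 0, 0, 0, 0, 0],
  claw=1,
)

```text
time: 9.0
ee_pos: [0.3735, 0.3068, 0.2128]
eef_rot: [3.14, 0.001, 2.791]
wrist_force: [0.3, 0.1, -0.4]
grip_width: 0.0908
finger_force: 0.0
```

```bash
python3 - <<'E'
from bench import env
from h import *
wcup(env,"w4",(.3757,.3049),.089,.033);go(env,(.6474,-.0853),.2)
E
```

```text
w4 px [310 229] 68 centre [0.3814 0.3046] rms mm 7.37
t 9.05 pos [0.373  0.3065 0.2118] rpy [3.141 0.    2.791] -> mm [-392.3 -273.6   11.8] roll 0
```

View pics/w4.png

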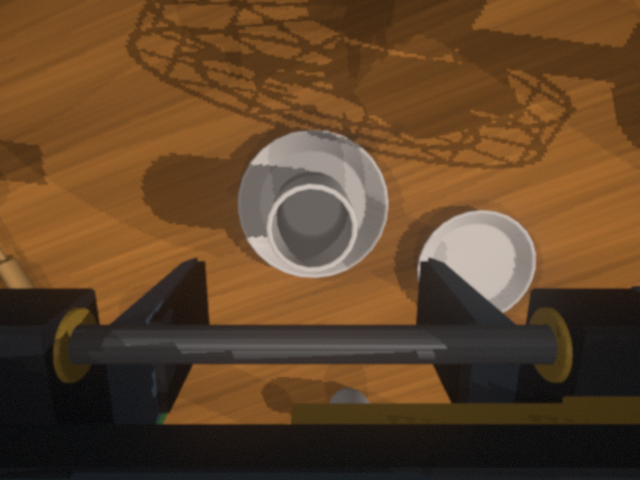

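The cup stands upright on the large saucer. Its rim centre is (312,227) against an expected (310,229), about 2 mm off. The middle cup is next.

Emit:
carry_out(
  translation=[
    [-30, -21, 0],
    [-75, -52, 0],
    [-120, -84, 0],
    [-165, -115, 0],
    [-210, -146, 0],
    [-255, -178, 0],
    [-300, -209, 0],
    [-340, -237, 0],
    [-370, -258, 5],
    [-388, -271, 10],
    [-392, -274, 12],
    [-392, -274, 12],
  ],
  roll=[0, 0, 0, 0, 0, 0, 0, 0, 0, 0, 0, 0],
)

```text
time: 10.55
ee_pos: [0.6464, -0.0848, 0.1993]
eef_rot: [-3.142, -0.001, 2.791]
wrist_force: [0.0, 0.6, 0.7]
grip_width: 0.0912
finger_force: 0.0
```

```bash
python3 - <<'E'
from bench import env
from h import *
g=wcup(env,"w5",(.6474,-.0853),.066,.027);go(env,g,.03)
E
```

```text
w5 px [312 224] 54 centre [ 0.6475 -0.0851] rms mm 0.38
t 10.6 pos [ 0.6464 -0.0845  0.1997] rpy [ 3.141e+00 -1.000e-03  2.791e+00] -> mm [ -1.3  -0.2 169.7] roll 0
```

Emit:
carry_out(
  translation=[
    [-1, 0, 20],
    [-1, 0, 60],
    [-1, 0, 100],
    [-1, 0, 135],
    [-1, 0, 160],
    [-1, 0, 169],
    [-1, 0, 169],
  ],
  roll=[0, 0, 0, 0, 0, 0, 0],
)

```text
time: 11.48
ee_pos: [0.6478, -0.0853, 0.0313]
eef_rot: [3.142, -0.0, 2.791]
wrist_force: [0.6, -0.0, 0.9]
grip_width: 0.0912
finger_force: 0.0
```

Emit:
carry_out(
  translation=[
    [0, 0, 0],
    [0, 0, 0],
    [0, 0, 0],
    [0, 0, 0],
    [0, 0, 0],
    [0, 0, 0],
    [0, 0, 0],
  ],
  roll=[0, 0, 0, 0, 0, 0, 0],
  claw=0,
)

```text
time: 12.35
ee_pos: [0.6481, -0.0859, 0.0311]
eef_rot: [3.142, 0.0, 2.791]
wrist_force: [-0.6, 0.5, 5.8]
grip_width: 0.0537
finger_force: 20.0
```

Emit:
carry_out(
  translation=[
    [0, 0, -5],
    [0, 0, -25],
    [0, 0, -55],
    [0, 0, -90],
    [0, 0, -120],
    [0, 0, -130],
    [0, 0, -130],
  ],
  roll=[0, 0, 0, 0, 0, 0, 0],
)

```text
time: 13.22
ee_pos: [0.6479, -0.0859, 0.1607]
eef_rot: [-3.142, 0.0, 2.791]
wrist_force: [0.4, -0.1, -2.5]
grip_width: 0.0537
finger_force: 20.0
```

```bash
python3 - <<'E'
from bench import env
from h import *
go(env,(.4814,.4269),.16)
E
```

```text
t 13.22 pos [ 0.6479 -0.0859  0.1607] rpy [-3.142  0.     2.791] -> mm [332.6 424.3   0.7] roll 0
```

Emit:
carry_out(
  translation=[
    [10, 13, 0],
    [30, 38, 0],
    [60, 77, 0],
    [90, 115, 0],
    [120, 153, 0],
    [150, 191, 0],
    [180, 230, 0],
    [210, 268, 0],
    [240, 306, 0],
    [270, 344, 0],
    [300, 383, 0],
    [320, 408, 0],
  ],
  roll=[0, 0, 0, 0, 0, 0, 0, 0, 0, 0, 0, 0],
)

```text
time: 14.72
ee_pos: [0.4853, 0.4093, 0.1595]
eef_rot: [-3.14, -0.001, 2.792]
wrist_force: [0.1, -0.9, -2.0]
grip_width: 0.0534
finger_force: 20.0
```

Emit:
carry_out(
  translation=[
    [10, 13, 0],
    [13, 16, 0],
    [13, 16, 0],
    [13, 16, 0],
  ],
  roll=[0, 0, 0, 0],
)

```text
time: 15.22
ee_pos: [0.4813, 0.4258, 0.1608]
eef_rot: [-3.141, -0.0, 2.79]
wrist_force: [0.4, -0.3, -1.9]
grip_width: 0.0536
finger_force: 20.0
```

```bash
python3 - <<'E'
from bench import env
from h import *
go(env,(.4814,.4269),.0365)
E
```

```text
t 15.22 pos [0.4813 0.4258 0.1608] rpy [-3.141 -0.     2.79 ] -> mm [  0.3   1.1 124.3] roll 0
```

Emit:
carry_out(
  translation=[
    [0, 1, 15],
    [0, 1, 45],
    [0, 1, 75],
    [0, 1, 100],
    [0, 1, 115],
    [0, 1, 120],
    [0, 1, 122],
    [0, 1, 123],
    [0, 1, 124],
    [0, 1, 124.5],
    [0, 1, 125],
    [0, 1, 125],
  ],
  roll=[0, 0, 0, 0, 0, 0, 0, 0, 0, 0, 0, 0],
)

```text
time: 16.73
ee_pos: [0.4814, 0.4277, 0.0361]
eef_rot: [3.141, 0.0, 2.791]
wrist_force: [-0.1, 0.1, 2.7]
grip_width: 0.0535
finger_force: 20.0
```

Contact is confirmed (force went from −2 to +2.7 N). I'll release and rise.

Emit:
carry_out(
  translation=[
    [0, 0, 0.3],
    [0, 0, 0.3],
    [0, 0, 0.3],
    [0, 0, 0.3],
    [0, 0, 0.3],
    [0, 0, 0],
    [0, 0, -20],
    [0, 0, -60],
    [0, 0, -110],
    [0, 0, -150],
    [0, 0, -165],
    [0, 0, -165],
  ],
  roll=[0, 0, 0, 0, 0, 0, 0, 0, 0, 0, 0, 0],
  claw=1,
)

```text
time: 18.23
ee_pos: [0.4815, 0.4278, 0.2013]
eef_rot: [3.141, 0.001, 2.791]
wrist_force: [-0.1, 0.4, 0.1]
grip_width: 0.0911
finger_force: 0.0
```

```bash
python3 - <<'E'
from bench import env
from h import *
wcup(env,"w6",(.4814,.4269),.071,.027);go(env,(.5859,.2672),.19)
E
```

```text
w6 px [311 224] 55 centre [0.4892 0.4262] rms mm 6.57
t 18.27 pos [0.481  0.4274 0.2   ] rpy [-3.141e+00 -1.000e-03  2.791e+00] -> mm [-153.6 -114.4   10. ] roll 0
```

View pics/w6.png

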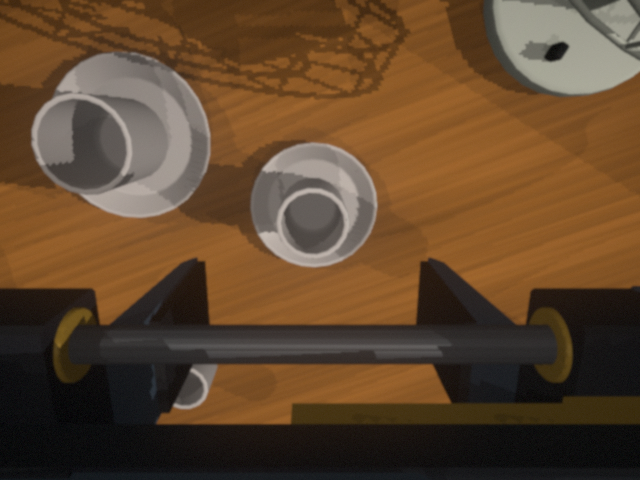

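The middle cup is upright with its rim at (313,222), against an expected (311,224). The small cup is next.

Emit:
carry_out(
  translation=[
    [-20, -15, 0],
    [-60, -45, 0],
    [-100, -75, 5],
    [-135, -100, 10],
    [-150, -112, 10],
    [-154, -114, 10],
    [-154, -114, 10],
    [-154, -114, 10],
  ],
  roll=[0, 0, 0, 0, 0, 0, 0, 0],
)

```text
time: 19.27
ee_pos: [0.5861, 0.2688, 0.1909]
eef_rot: [3.142, -0.0, 2.792]
wrist_force: [0.1, -0.4, -0.6]
grip_width: 0.0913
finger_force: 0.0
```

```bash
python3 - <<'E'
from bench import env
from h import *
g=wcup(env,"w7",(.5859,.2672),.05,.022);go(env,g,.02)
E
```

```text
w7 px [310 221] 43 centre [0.5851 0.2691] rms mm 0.42
t 19.32 pos [0.5861 0.2687 0.191 ] rpy [ 3.142 -0.     2.792] -> mm [  1.1  -0.  171. ] roll 0
```

Emit:
carry_out(
  translation=[
    [1, 0, 20],
    [1, 0, 60],
    [1, 0, 100],
    [1, 0, 135],
    [1, 0, 160],
    [1, 0, 170],
    [1, 0, 170],
  ],
  roll=[0, 0, 0, 0, 0, 0, 0],
)

```text
time: 20.2
ee_pos: [0.5856, 0.2684, 0.021]
eef_rot: [-3.141, -0.0, 2.791]
wrist_force: [0.1, -0.0, 0.4]
grip_width: 0.0911
finger_force: 0.0
```

Emit:
carry_out(
  translation=[
    [0, 0, 0],
    [0, 0, 0],
    [0, 0, 0],
    [0, 0, 0],
    [0, 0, 0],
    [0, 0, 0],
    [0, 0, 0],
    [0, 0, 0],
  ],
  roll=[0, 0, 0, 0, 0, 0, 0, 0],
  claw=0,
)

```text
time: 21.2
ee_pos: [0.5858, 0.268, 0.021]
eef_rot: [3.142, 0.0, 2.791]
wrist_force: [-0.7, 1.0, 2.6]
grip_width: 0.0427
finger_force: 20.0
```

Emit:
carry_out(
  translation=[
    [0, 0, -5],
    [0, 0, -25],
    [0, 0, -55],
    [0, 0, -90],
    [0, 0, -120],
    [0, 0, -130],
    [0, 0, -130],
  ],
  roll=[0, 0, 0, 0, 0, 0, 0],
)

```text
time: 22.08
ee_pos: [0.5858, 0.268, 0.1509]
eef_rot: [3.141, 0.0, 2.791]
wrist_force: [-1.1, -0.5, -0.9]
grip_width: 0.0429
finger_force: 20.0
```

```bash
python3 - <<'E'
from bench import env
from h import *
go(env,(.6116,-.259),.15)
E
```

```text
t 22.07 pos [0.5858 0.268  0.1509] rpy [3.141 0.    2.791] -> mm [-205.4 -486.1    0.9] roll 0
```

Emit:
carry_out(
  translation=[
    [-6, -14, 0],
    [-19, -45, 0],
    [-38, -90, 0],
    [-57, -135, 0],
    [-76, -180, 0],
    [-95, -225, 0],
    [-114, -270, 0],
    [-133, -315, 0],
    [-152, -360, 0],
    [-171, -405, 0],
    [-188, -445, 0],
    [-200, -474, 0],
  ],
  roll=[0, 0, 0, 0, 0, 0, 0, 0, 0, 0, 0, 0],
)

```text
time: 23.58
ee_pos: [0.6093, -0.2484, 0.1494]
eef_rot: [-3.142, -0.002, 2.789]
wrist_force: [0.2, 1.7, -0.5]
grip_width: 0.043
finger_force: 20.0
```

Emit:
carry_out(
  translation=[
    [-4, -9, 0],
    [-5, -12, 0],
    [-5, -12, 0],
    [-5, -12, 0],
  ],
  roll=[0, 0, 0, 0],
)

```text
time: 24.08
ee_pos: [0.6112, -0.2578, 0.1509]
eef_rot: [3.141, -0.0, 2.792]
wrist_force: [-0.1, 0.2, -0.4]
grip_width: 0.0429
finger_force: 20.0
```

```bash
python3 - <<'E'
from bench import env
from h import *
go(env,(.6116,-.259),.0265)
E
```

```text
t 24.07 pos [ 0.6112 -0.2578  0.1509] rpy [ 3.141 -0.     2.792] -> mm [ -0.7  -1.  124.4] roll 0
```

Emit:
carry_out(
  translation=[
    [-1, -1, 15],
    [-1, -1, 45],
    [-1, -1, 75],
    [-1, -1, 100],
    [-1, -1, 115],
    [-1, -1, 120],
    [-1, -1, 122],
    [-1, -1, 123],
    [-1, -1, 124],
    [-1, -1, 124.5],
    [-1, -1, 125],
    [-1, -1, 125],
  ],
  roll=[0, 0, 0, 0, 0, 0, 0, 0, 0, 0, 0, 0],
)

```text
time: 25.58
ee_pos: [0.612, -0.2602, 0.026]
eef_rot: [-3.142, 0.0, 2.791]
wrist_force: [-0.5, 0.2, -0.1]
grip_width: 0.0432
finger_force: 20.0
```

Emit:
carry_out(
  translation=[
    [0, 0, 0.4],
    [0, 0, 0.8],
    [0, 0, 0.8],
  ],
  roll=[0, 0, 0],
)

```text
time: 25.95
ee_pos: [0.612, -0.2602, 0.0259]
eef_rot: [-3.141, 0.001, 2.791]
wrist_force: [-3.8, 2.0, 11.6]
grip_width: 0.0434
finger_force: 20.0
```

Emit:
carry_out(
  translation=[
    [0, 0, 0],
    [0, 0, 0],
    [0, 0, 0],
    [0, 0, 0],
    [0, 0, 0],
    [0, 0, 0],
    [0, 0, -20],
    [0, 0, -60],
    [0, 0, -110],
    [0, 0, -150],
    [0, 0, -165],
    [0, 0, -165],
  ],
  roll=[0, 0, 0, 0, 0, 0, 0, 0, 0, 0, 0, 0],
  claw=0.85,
)

```text
time: 27.45
ee_pos: [0.6122, -0.2603, 0.1914]
eef_rot: [-3.141, 0.002, 2.791]
wrist_force: [0.5, 0.2, -0.1]
grip_width: 0.0777
finger_force: 0.0
```

```bash
python3 - <<'E'
from bench import env
from h import *
wcup(env,"w8",(.6116,-.259),.055,.022);go(env,(.486,-.41),.21)
E
```

```text
w8 px [313 220] 44 centre [ 0.62   -0.2626] rms mm 5.64
t 27.5 pos [ 0.6116 -0.26    0.1899] rpy [ 3.142 -0.     2.791] -> mm [  66.4 -184.1  -20.1] roll 0
```

View pics/w8.png

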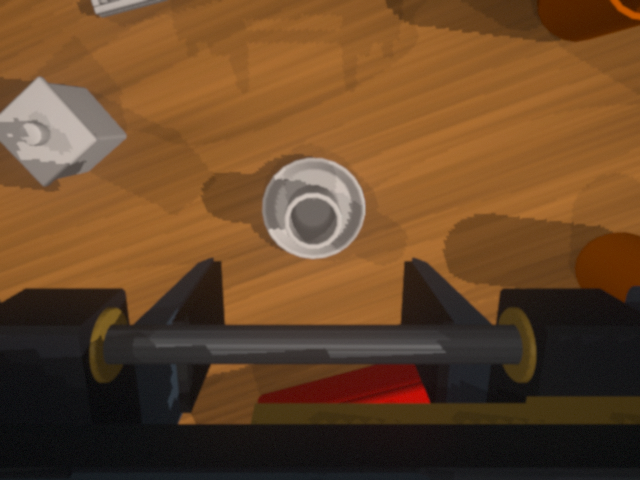

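The small cup is upright with its rim at (314,219), against an expected (313,220). Next I'll go over the pot.

Emit:
carry_out(
  translation=[
    [5, -15, -5],
    [20, -50, -15],
    [33, -90, -30],
    [46, -130, -30],
    [58, -160, -30],
    [65, -180, -30],
    [66, -184, -30],
    [66, -184, -30],
    [66, -184, -30],
  ],
  roll=[0, 0, 0, 0, 0, 0, 0, 0, 0],
  claw=1,
)

```text
time: 28.62
ee_pos: [0.4873, -0.4094, 0.22]
eef_rot: [3.141, -0.0, 2.792]
wrist_force: [0.3, -0.6, -0.4]
grip_width: 0.0912
finger_force: 0.0
```

```bash
python3 - <<'E'
from bench import env
from h import *
wpic(env,"w9");go(env,(.486,-.41),.21)
E
```

```text
t 28.68 pos [ 0.4872 -0.4095  0.22  ] rpy [ 3.141 -0.     2.792] -> mm [ 1.  -0.9 10. ] roll 0
```

View pics/w9.png

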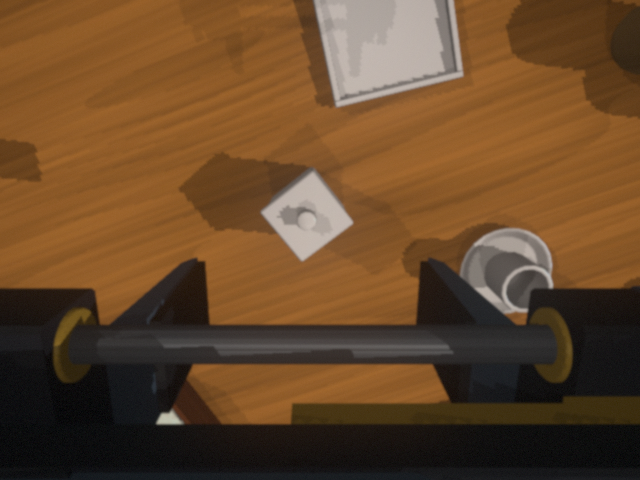

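The pot's lid is a diamond with corners (313,170), (353,222), (303,262) and (262,212), nearly square-on.

```bash
python3 - <<'E'
from bench import env
from h import *
im=cv2.imread("pics/w9.png")[:,:,::-1].copy();o=env.get_obs()
P,_=ray(env,"wrist",[(313,170),(353,222),(303,262),(262,212)],.062,o)
print(P[:,:2].round(4),P.mean(0));e=np.roll(P,-1,0)-P;print(np.hypot(*e[:,:2].T),np.degrees(np.arctan2(e[:,1],e[:,0])))
C=white(im,308,216,58);Q,_=ray(env,"wrist",C,.062,o);print(cv2.minAreaRect((Q[:,:2]*1e3).astype(np.float32)))
a=np.radians(np.degrees(np.arctan2(e[:,1],e[:,0]))%90).mean();print("pot ang",a)
for k in range(2):go(env,P.mean(0)[:2],.015,a+k*np.pi/2)
top=cv2.imread("pics/top0.png")[:,:,::-1].copy();C=white(top,476,348,36);D,_=ray(env,"top",C,.012);print(cv2.minAreaRect((D[:,:2]*1e3).astype(np.float32)));print(o["joints"])
E
```

```text
[[ 0.4535 -0.3966]
 [ 0.5034 -0.3807]
 [ 0.5214 -0.43  ]
 [ 0.4709 -0.446 ]] [ 0.48728648 -0.41329802  0.062     ]
[0.05234253 0.05248822 0.05296756 0.05238987] [  17.68784911  -69.99588967 -162.39526945  109.32454208]
((485.4281311035156, -413.84600830078125), (56.82416915893555, 55.47919464111328), 18.046123504638672)
pot ang 0.3255965478589645
t 28.68 pos [ 0.4872 -0.4095  0.22  ] rpy [ 3.141 -0.     2.792] -> mm [ -1.4  -3.6 205. ] roll -0.675
t 28.68 pos [ 0.4872 -0.4095  0.22  ] rpy [ 3.141 -0.     2.792] -> mm [ -1.4  -3.6 205. ] roll 0.895
((367.4927673339844, -299.5047912597656), (113.91349792480469, 111.38180541992188), 83.03349304199219)
[-7.92733087e-01  5.04729273e-01  1.30722930e+00  1.26203164e-04
  1.32986156e+00 -2.01385221e+00]
```

Emit:
carry_out(
  translation=[
    [0, -2, 20],
    [-1, -4, 40],
    [-1, -4, 60],
    [-1, -4, 80],
    [-1, -4, 80],
    [-1, -4, 80],
    [-1, -4, 80],
  ],
  roll=[0.17, 0.35, 0.53, 0.71, 0.85, 0.895, 0.895],
)

```text
time: 29.55
ee_pos: [0.4867, -0.4139, 0.1401]
eef_rot: [3.142, -0.0, 1.897]
wrist_force: [-0.5, 0.3, 0.5]
grip_width: 0.0914
finger_force: 0.0
```

```bash
python3 - <<'E'
from bench import env
from h import *
go(env,(.4873,-.4133),.017,.3256+np.pi/2)
E
```

```text
t 29.55 pos [ 0.4867 -0.4139  0.1401] rpy [ 3.142 -0.     1.897] -> mm [  0.3   0.8 123.1] roll 0.001
```

Emit:
carry_out(
  translation=[
    [0, 1, 15],
    [0, 1, 45],
    [0, 1, 80],
    [0, 1, 105],
    [0, 1, 118],
    [0, 1, 123],
    [0, 1, 123],
  ],
  roll=[0, 0, 0, 0, 0, 0, 0],
)

```text
time: 30.42
ee_pos: [0.4874, -0.4142, 0.0174]
eef_rot: [3.141, 0.0, 1.896]
wrist_force: [0.7, -0.1, 0.1]
grip_width: 0.0912
finger_force: 0.0
```

Emit:
carry_out(
  translation=[
    [0, 0, 0],
    [0, 0, 0],
    [0, 0, 0],
    [0, 0, 0],
    [0, 0, 0],
    [0, 0, 0],
    [0, 0, 0],
    [0, 0, 0],
  ],
  roll=[0, 0, 0, 0, 0, 0, 0, 0],
  claw=0,
)

```text
time: 31.42
ee_pos: [0.4872, -0.4141, 0.0172]
eef_rot: [3.142, 0.0, 1.896]
wrist_force: [-0.8, 0.2, 6.2]
grip_width: 0.0538
finger_force: 20.0
```

Emit:
carry_out(
  translation=[
    [0, 0, -5],
    [0, 0, -20],
    [0, 0, -45],
    [0, 0, -75],
    [0, 0, -95],
    [0, 0, -100],
    [0, 0, -100],
  ],
  roll=[0, 0, 0, 0, 0, 0, 0],
)

```text
time: 32.3
ee_pos: [0.4871, -0.4139, 0.1172]
eef_rot: [3.142, 0.0, 1.896]
wrist_force: [-0.2, 0.0, -2.9]
grip_width: 0.0537
finger_force: 20.0
```

```bash
python3 - <<'E'
from bench import env
from h import *
go(env,(.3675,-.2995),.12)
E
```

```text
t 32.3 pos [ 0.4871 -0.4139  0.1172] rpy [3.142 0.    1.896] -> mm [146.6 -76.8  -2.8] roll 0
```

Emit:
carry_out(
  translation=[
    [8, -4, 0],
    [25, -13, 0],
    [50, -26, 0],
    [75, -39, 0],
    [100, -52, 0],
    [122, -64, 0],
    [138, -72, 0],
    [145, -76, 0],
    [147, -77, 0],
    [147, -77, 0],
    [147, -77, 0],
  ],
  roll=[0, 0, 0, 0, 0, 0, 0, 0, 0, 0, 0],
)

```text
time: 33.67
ee_pos: [0.3676, -0.2997, 0.1171]
eef_rot: [3.141, 0.0, 1.896]
wrist_force: [-0.3, -0.1, -1.9]
grip_width: 0.0539
finger_force: 20.0
```

```bash
python3 - <<'E'
from bench import env
from h import *
wpic(env,"w10");go(env,(.3675,-.2995),.0225)
E
```

```text
t 33.73 pos [ 0.3676 -0.2996  0.1171] rpy [3.142 0.    1.896] -> mm [ 0.1 -0.  94.6] roll 0
```

View pics/w10.png

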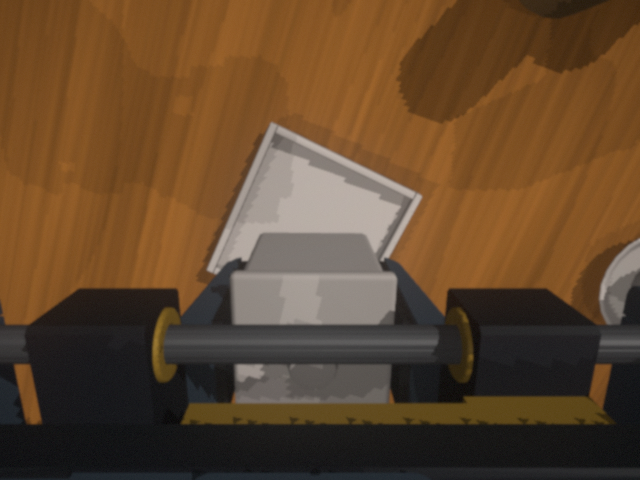

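The pot is held square by its lid at (313,335), and the dish below has corners (273,124), (421,196) and (208,270). I'll lower it.

Emit:
carry_out(
  translation=[
    [0, 0, 10],
    [0, 0, 30],
    [0, 0, 55],
    [0, 0, 75],
    [0, 0, 86],
    [0, 0, 91],
    [0, 0, 93],
    [0, 0, 94],
    [0, 0, 94.5],
    [0, 0, 95],
    [0, 0, 95.5],
    [0, 0, 95.5],
  ],
  roll=[0, 0, 0, 0, 0, 0, 0, 0, 0, 0, 0, 0],
)

```text
time: 35.22
ee_pos: [0.3674, -0.2995, 0.0222]
eef_rot: [3.141, 0.001, 1.896]
wrist_force: [-2.1, 1.3, 12.2]
grip_width: 0.0535
finger_force: 20.0
```

Emit:
carry_out(
  translation=[
    [0, 0, 0],
    [0, 0, 0],
    [0, 0, 0],
    [0, 0, 0],
    [0, 0, 0],
    [0, 0, 0],
    [0, 0, -20],
    [0, 0, -60],
    [0, 0, -110],
    [0, 0, -150],
    [0, 0, -180],
    [0, 0, -180],
  ],
  roll=[0, 0, 0, 0, 0, 0, 0, 0, 0, 0, 0, 0],
  claw=0.8,
)

```text
time: 36.72
ee_pos: [0.368, -0.3001, 0.2035]
eef_rot: [3.14, 0.004, 1.896]
wrist_force: [0.5, -0.2, -0.5]
grip_width: 0.0733
finger_force: 0.0
```

```bash
python3 - <<'E'
from bench import env
from h import *
o,im=wpic(env,"w11");t=env.read_camera("scene");cv2.imwrite("pics/s1.png",t[:,:,::-1])
s=im[60:460,120:520];cv2.imwrite("pics/c.png",np.hstack([s,cv2.resize(t[120:420,150:550],(400,400))])[:,:,::-1])
p,_=ray(env,"top",[(326,231)],0)
# expected pixel of dish centre at z=.067 (lid)
P=env.camera_params("wrist");T=np.eye(4);T[:3,:3]=Ro.from_euler("xyz",o["eef_rot"]).as_matrix();T[:3,3]=o["ee_pos"]
q=np.linalg.inv(T@P["hand_eye"])@[.3675,-.2995,.067,1];K=P["intrinsics"];print(K[0,2]-K[0,0]*q[0]/q[2]-120,K[1,2]+K[1,1]*q[1]/q[2]-60)
E
```

```text
191.73290225183706 160.1678398306214
```

View pics/c.png

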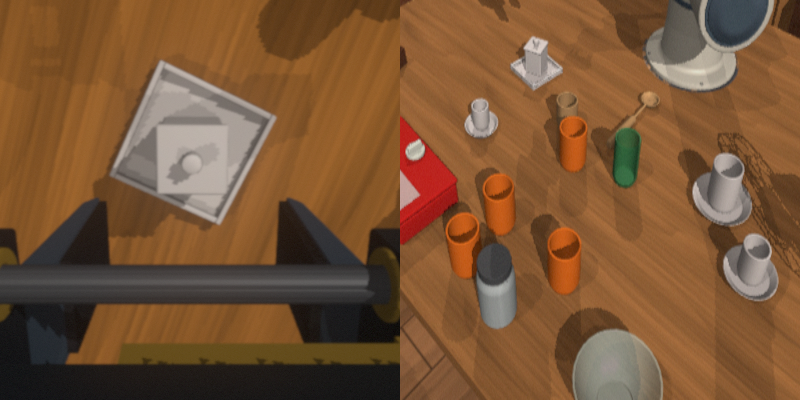

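The pot's lid is at crop (192,159) against an expected (192,160), so it is centred. All the porcelain stands upright in place, and the tumbler and beaker are untouched.

```bash
python3 -c "
from bench import env
print(env.job_done())"
```

```text
the job is handed in; nothing more can be done
None
```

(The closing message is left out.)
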